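# Lock a supply tray in its corner and fill it with label tape

## Task

Get the tape supply tray ready at the hold-down station: raise the small lever on the station's head all the way so that its foot lifts, push the steel tray square and flush into the corner of the two fences, and lower the lever fully so that the foot drops inside the tray's corner and locks it. Only then slide every roll of label tape up off the posts of the grey stand and lay the rolls flat on the tray's floor, side by side. Finish with the tray still flush and locked, and leave the other things on the bench where they are.

Things in the scene. Friction and masses are not known exactly. Their poses are not given: they have to be found in the camera images.
- station: Hold-down station, fixed. Frame: origin on the bench where the centre of the fully-home tray lies; at yaw 0 x points away from the robot, y to its left. Two aluminium fences, 22 mm high, make the corner: far fence, face at x = +90 mm, from y -124 to +112; right fence, face at y = -110 mm, from x -90 to +104. Beyond the right fence stands the head with the lever.
- lever (a joint): Small lever on the robot side of the head, rad: 0 = fully lowered (0.35 rad below level, foot down), 0.9 = fully raised (0.55 rad above level, foot up). A bar of radius 5 mm that points along the station's -x and turns about an axis parallel to the station's y through lever_pivot; stays where it is left (2 N at the tip moves it).
- lever_tip (a point): Centre of the black ball, 20 mm across, at the free end of the lever, 108 mm from the pivot.
- lever_pivot (a point): The lever's pivot point in the white head, 125 mm above the bench, at x +70, y -170 mm in the station's frame. The head is 50 x 56 mm and 148 mm high.
- foot_tip (a point): Underside centre of the foot, a black block 12 x 12 mm on a slim arm from the head; the lever drives it: 10 mm above the bench when lowered, 50 mm when raised. Lowered, it stands inside the home tray's far right corner, 3 mm clear of both walls; it cannot go down onto a wall, and when down it bars the tray from the corner. The arm's underside is 28 mm higher, 16 mm wide.
- tray: Loose open steel tray, 180 mm (its x) by 220 mm (its y), 28 mm high, walls and floor 5 mm thick, 0.5 kg. Origin: centre of its underside, z up. Fully home, its frame coincides with the station's.
- stand: Grey stand fixed to the bench: a plate 180 x 180 x 10 mm with four upright aluminium posts, 18 mm across, at x, y = +-47.5 mm in its frame, their tops 56 mm above the bench. Origin: centre of the plate's underside.
- roll0: Roll of cream label tape, 60 mm outside, 27 mm bore, 38 mm high, 0.09 kg. Origin: the middle of the roll; z along its bore. It starts on one of the stand's posts, its underside 10 mm above the bench (two to four rolls are present; absent ones read None).
- roll1: Roll of cream label tape, 60 mm outside, 27 mm bore, 38 mm high, 0.09 kg. Origin: the middle of the roll; z along its bore. It starts on one of the stand's posts, its underside 10 mm above the bench (two to four rolls are present; absent ones read None).
- roll2: Roll of cream label tape, 60 mm outside, 27 mm bore, 38 mm high, 0.09 kg. Origin: the middle of the roll; z along its bore. It starts on one of the stand's posts, its underside 10 mm above the bench (two to four rolls are present; absent ones read None).
- roll3: Roll of cream label tape, 60 mm outside, 27 mm bore, 38 mm high, 0.09 kg. Origin: the middle of the roll; z along its bore. It starts on one of the stand's posts, its underside 10 mm above the bench (two to four rolls are present; absent ones read None).
- tip_box: Bystander: orange and white tip box, 89 x 124 x 67 mm; origin at the centre of its underside. Leave alone.
- tube_rack: Bystander: blue tube rack, 70 x 170 x 35 mm; origin at the centre of its underside. Leave alone.
- bottle: Bystander: white bottle, 64 mm across, 150 mm high; origin at the centre of its underside. Leave alone.
There are look-alikes about, which are no part of the job. Leave any black or purple look-alike of the roll3 alone.

How it is judged:
By the outcome, as a careful person would: the job done as asked, in the order asked, and still so for the second after the job is handed in, with the robot touching nothing.
Of roll0, roll1, roll2, roll3 only 2 to 4 are there at a start; the rules pass over those that are not, and their reading is None.
At some moment in a run one of tray may be knocked a few centimetres aside while the robot is not near it.
Once in a run the grip may slacken for a moment while it holds something.
It also fails if it takes over 210 s, if anything falls off the work surface, if the arm or the gripper's body presses on something with over 40 N, if the wrist force passes 120 N, or if a joint passes its speed limit or range.

## Robot

A 6-joint arm with a two-finger parallel gripper is mounted at the origin on the work surface. World frame = base frame: x ahead of the robot, y to its left, z up, the work surface at z = 0. Lengths are in mm, angles in rad, forces in N, time in s.
With the tool pointing down it reaches from about 325 to 775 mm from the base axis. Payload 5.5 kg.
Tool frame: the origin (TCP) lies between the finger pads; the fingertips stand 17 mm ahead of it and the grasp point (between the pads) lies 2 mm behind it (tip_reach is the distance from the TCP to the fingertips, in mm); z points along the fingers, y is the line along which they close (so a half turn about z gives the same grasp; the last joint's range is limited). The gripper opens to 85 mm and grips with 20 to 120 N. Pads are 22 mm wide; open, the fingers measure 114 mm over their backs; the gripper's body (76 mm by 85 mm) begins 54 mm behind the grasp point. The pads swing forward as they close: fully open they stand 13 mm farther back than shut.
Start: joints at [-1.227, 0.091, 1.231, -0, 1.82, -0.057], TCP at [234.094, -552.464, 248.275] pointing down, gripper open.
Joint ranges: [-2.87, 2.87], [-0.86, 2.18], [0.17, 2.46], [-1.51, 4.65], [0.06, 2.69], [-2.65, 2.65]. Speed limits (rad/s): [2.57, 2.57, 3.01, 3.14, 3.14, 3.14].

## Interface

Orientations are given as a rotation vector (axis times angle).
In Python, from workcell import * gives the robot as it stands.
- The arm moves only by the tool send_rows, never from a script. Its argument "series" is text: rows parted by semicolons, each of 7 numbers parted by spaces: the turn, a rotation vector about the world's x, y, z in degrees, then the shift along the world's x, y, z in m, then the finger opening in m, from 0 to 0.0854. In form: wx wy wz tx ty tz hand; .... A call has 1 to 12 rows; each row is the pose to reach, as a shift and turn from the pose commanded when the call began; what a row does not reach only later rows make up. A row lasts 1/10 s, in which the tool goes at most 50 mm and 8.59 degrees, less where a joint would pass 70% of its speed; a pose out of reach is approached as far as the arm can. A call with a gripper value outside its range is refused whole. The fingers move at their own pace and stop on an object; "squeeze" is the grip in N (left out, the last holds). Time passes only in rows, so rows that repeat a pose let the fingers close. It gives the time, the measured TCP pose, the force, the opening and the grip force at its end, in the units of the state.
- get_state(): the state, without advancing time (a new reading comes with each control period).
- capture(name): name is "scene" or "top"; returns the picture (384x512x3 uint8, blue, green, red); there is no depth.
- camera_model(name): a dict with "fovy" (degrees; the focal length in pixels is half the picture's height over the tangent of half this angle, whatever the lens; pixels are square), "cx", "cy" (the principal point, pixels), "extrinsics" (4x4, takes a point from world to camera coordinates). Camera axes: x right, y up, looking along -z (the intrinsics and any distortion apply to the point x, -y, -z); pixel columns grow to the right and rows downward; lengths in mm; the calibration is good to about 2 mm. A picture is of the moment at which its call begins. camera_model takes no time and is no camera call.
- close_job(): hands the job in; it is judged then, once.
Trained networks look in the newest picture that a camera, given by its name, has taken for a name from the list of things; names that differ only in an ending like _2 or _b are one class to them, and where a whole thing is asked for, a point or a joint stands for the part that bears it (a point fixed in the world has none). Each returns a list of dicts, best first, with "p" (0 to 1); they miss things now and then, are a little off and sometimes report something else, mostly with a low value. They report only what shows in the picture. A call takes as long as a camera call. They do not tell look-alikes from the thing itself.
- search_frame(thing, camera): "location" ([x, y, z] in mm, in world coordinates, good to about 4 mm: the middle of the surface that is visible of it).
- regions_of(thing, camera): "pixels" (384x512 bool, what is visible of it).
- landmark_of(thing, camera): "location" ([x, y, z] in mm, in world coordinates, good to about 4 mm: a listed point, or the origin of a listed thing).
The state is a dict: "clock": time; "joint_positions": joint angles; "joint_vel": joint speeds; "joint_efforts": joint torques, N m; "tool_pos": TCP position; "tcp_rot": TCP orientation; "force": force on the tool from outside, world axes, zero at the start; "ft_torque": the same for the moment, N m; "finger_gap": opening from 0.0 (shut) to 1.0 (fully open); "gripper_force": force on a finger pad.
Only numpy, scipy, OpenCV 4.12 (cv2) and the standard library are available. Lean on these libraries where they do the work, as an engineer would, in place of code of your own. Each camera call takes 0.05 s, during which the arm holds its last target. There are 200 camera calls.

## Working session

There is one attempt and no reset: what is moved stays moved. The work goes in short steps, Python scripts to look and compute and a tool call to move; the robot and the scene stay as the last step left them, time stands still between calls to the robot, and variables do not carry over. Pictures are saved under pics/ and viewed, at most 14 in all, crops included, and the job is handed in when it is done.

Besides the shell and the picture viewer there is one more tool, called after ">>>" by a JSON object that holds its "name" and its "arguments". send_rows: Moves the arm, as the interface text tells. Its arguments: {"type":"object","properties":{"series":{"type":"string"},"squeeze":{"type":"number"}},"required":["series"]}

```bash
ls; mkdir -p pics; python3 - <<'E'
from workcell import *
import cv2
for n in("scene","top"):
    cv2.imwrite(f"pics/{n}0.png",capture(n)); m=camera_model(n); print(n,m)
s=get_state();print(s)
for n in("scene","top"):
  for t in("station","lever_tip","lever_pivot","foot_tip","tray","stand","roll0","tip_box","tube_rack","bottle"):
    print(n,t,[([round(float(v)) for v in d["location"]],round(float(d["p"]),2)) for d in landmark_of(t,n)][:7])
E
```

```text
pics
scene {'fovy': 42.04721298678686, 'cx': 257.9667625278188, 'cy': 202.56026873920496, 'extrinsics': array([[-3.57500018e-01,  9.33879891e-01,  7.87944090e-03,
         1.91351155e+02],
       [-7.53220215e-01, -2.93308895e-01,  5.88752240e-01,
         3.66807801e+02],
       [ 5.52134988e-01,  2.04543982e-01,  8.08275148e-01,
        -2.00442632e+03],
       [ 0.00000000e+00,  0.00000000e+00,  0.00000000e+00,
         1.00000000e+00]])}
top {'fovy': 54.34688982501784, 'cx': 257.6578765584998, 'cy': 181.8622126452652, 'extrinsics': array([[ 8.01926030e-02, -9.96779308e-01, -3.97586749e-04,
        -8.08135042e+00],
       [ 9.73329412e-01,  7.82199961e-02,  2.15665221e-01,
        -5.95223465e+02],
       [-2.14939530e-01, -1.76817383e-02,  9.76467283e-01,
        -1.45458251e+03],
       [ 0.00000000e+00,  0.00000000e+00,  0.00000000e+00,
         1.00000000e+00]])}
{'clock': 0.1, 'joint_positions': array([-1.22673431e+00,  9.18065341e-02,  1.23177200e+00,  1.47383162e-05,
        1.81981867e+00, -5.66528173e-02]), 'joint_vel': array([ 1.55114008e-04, -7.82648675e-05, -3.7584409
[... 764 characters left out ...]
 ([544, 453, 20], 0.71), ([584, 328, 30], 0.58), ([714, 294, 22], 0.55)]
scene tip_box [([779, 69, 0], 0.6), ([422, 561, -3], 0.54)]
scene tube_rack [([420, 560, 1], 0.58)]
scene bottle [([392, -512, -2], 0.82), ([540, -99, 3], 0.28)]
top station []
top lever_tip [([560, -354, 101], 0.5)]
top lever_pivot [([663, -357, 124], 0.63)]
top foot_tip [([672, -287, 14], 0.47)]
top tray [([542, -105, 0], 0.92), ([492, 342, 29], 0.4)]
top stand [([534, 285, 2], 0.63)]
top roll0 [([495, 339, 29], 0.62), ([589, 329, 25], 0.6), ([716, 290, 16], 0.59), ([544, 450, 21], 0.57)]
top tip_box [([424, 558, 1], 0.72), ([778, 77, 0], 0.62)]
top tube_rack [([426, 558, 2], 0.95)]
top bottle [([392, -515, 4], 0.58)]
```

View pics/scene0.png

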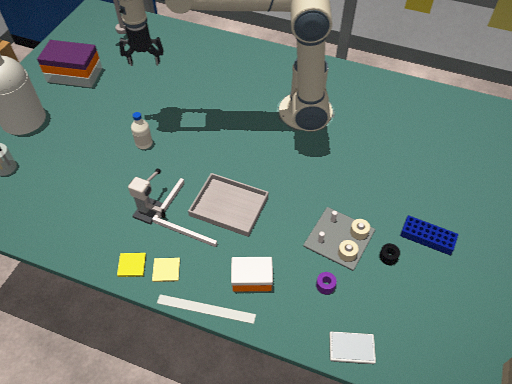

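View pics/top0.png

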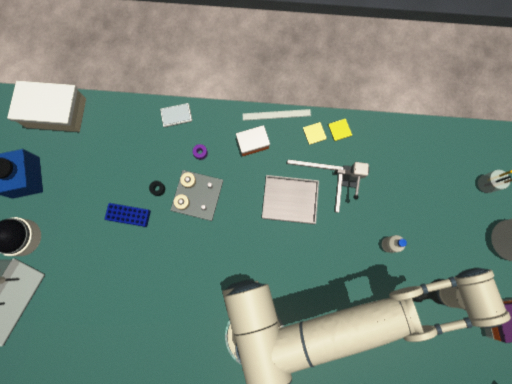

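The scene picture shows the tray at (229,203), the lever and head at (145,195), and the stand at (340,237) with two cream rolls. Purple (326,282) and black (390,253) are look-alikes. The top picture agrees. Next I'll measure the fences and tray from crops.

```bash
python3 - <<'E'
import cv2
a=cv2.imread("pics/top0.png")[140:230,255:375]; cv2.imwrite("pics/topc.png",cv2.resize(a,None,fx=6,fy=6,interpolation=cv2.INTER_CUBIC))
a=cv2.imread("pics/scene0.png")[160:255,120:275]; cv2.imwrite("pics/scenec.png",cv2.resize(a,None,fx=5,fy=5,interpolation=cv2.INTER_CUBIC))
E
cat > h.py <<'E'
import numpy as np, cv2
from workcell import *
def cam(n):
    m=camera_model(n);E=np.array(m["extrinsics"]);f=192/np.tan(np.radians(m["fovy"])/2)
    D=np.diag([1,-1,-1]);return D@E[:3,:3],D@E[:3,3],np.array([[f,0,m["cx"]],[0,f,m["cy"]],[0,0,1]])
def proj(n,p):
    R,t,K=cam(n);q=(R@np.atleast_2d(p).T).T+t;q=q@K.T;return q[:,:2]/q[:,2:]
def ray(n,uv,z):
    R,t,K=cam(n);c=-R.T@t;d=R.T@np.linalg.inv(K)@np.array([uv[0],uv[1],1.]);return c+d*(z-c[2])/d[2]
def tri(pix):
    A=[];b=[]
    for n,uv in pix:
        R,t,K=cam(n);P=K@np.c_[R,t]
        for i in(0,1): r=P[i]-uv[i]*P[2];A.append(r[:3]);b.append(-r[3])
    return np.linalg.lstsq(np.array(A)/1000,np.array(b)/1000,rcond=None)[0]
E
```

```text
(no output)
```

View pics/topc.png

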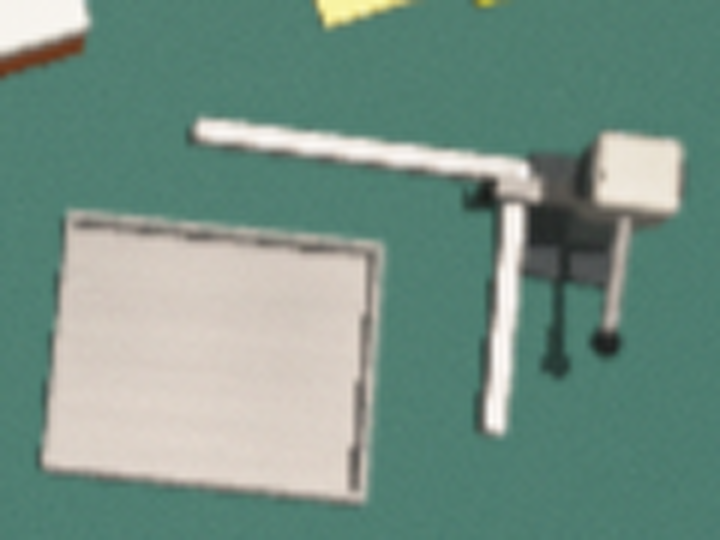

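View pics/scenec.png

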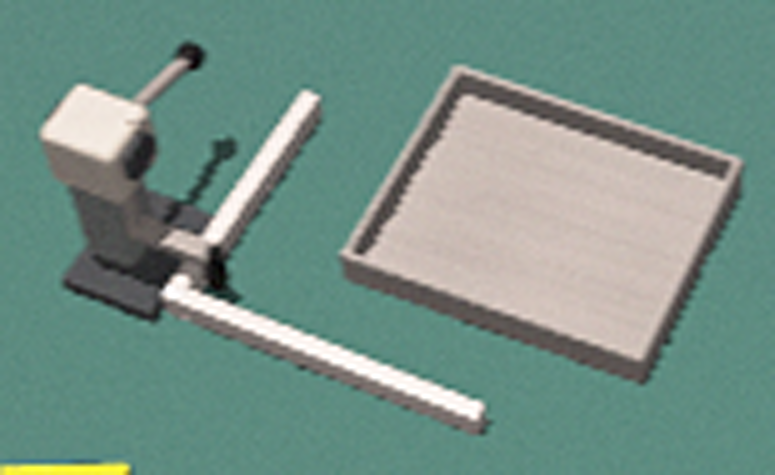

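Top crop: the far fence's inner edge runs (195,143)→(500,182), the right fence's (483,432)→(497,205), and the tray rim corners are at (68,211), (384,242), (366,502) and (42,470). In the scene crop the rim corners are (460,67), (741,160), (645,362) and (344,255).

```bash
python3 - <<'E'
from h import *
from scipy.optimize import least_squares
T=lambda x,y:((x+.5)/6-.5+255,(y+.5)/6-.5+140)
S=lambda x,y:((x+.5)/5-.5+120,(y+.5)/5-.5+160)
tt=[T(68,211),T(384,242),T(366,502),T(42,470)] # farleft, farright, nearright, nearleft
ss=[S(645,362),S(344,255),S(460,67),S(741,160)]
for a,b in zip(tt,ss): print("corner",tri([("top",a),("scene",b)]).round(1),ray("top",a,28).round(1),ray("scene",b,28).round(1))
loc=np.array([[90,110,28],[90,-110,28],[-90,-110,28],[-90,110,28.]])
def W(p,l):
    c,s=np.cos(p[2]),np.sin(p[2]);l=np.atleast_2d(l);return np.c_[p[0]+c*l[:,0]-s*l[:,1],p[1]+s*l[:,0]+c*l[:,1],l[:,2]]
for use in("ts","t","s"):
    r=least_squares(lambda p:np.r_[(proj("top",W(p,loc))-tt).ravel()*("t" in use),(proj("scene",W(p,loc))-ss).ravel()*("s" in use)],[541,-102,0]);print("tray",use,r.x.round(3),r.cost)
# fence ends, tops z22: far-left inner end, right fence near-inner end ; fence corner
fl=[90,112,22];rn=[-90,-110,22]
fT=[T(195,143),T(483,432)]
# scene: far fence top face: inner edge left end ; right fence near end inner
print([ray("top",a,22).round(1) for a in fT+[T(500,182),T(497,205)]])
print([ray("scene",a,22).round(1) for a in [S(483,403),S(320,97),S(188,280),S(217,247)]])
for a,b in ((T(605,342),S(190,54)),): print("ball",tri([("top",a),("scene",b)]))
print(proj("top",[[666,-358,125]]),get_state()["clock"])
for n in("top","scene"):
  for t in("lever_tip","lever_pivot","foot_tip"): print(n,t,[d["location"].round(1) if hasattr(d["location"],"round") else d["location"] for d in landmark_of(t,n)])
E
```

```text
corner [635.3   6.5  29.8] [635.2   8.3  28. ] [634.5   5.   28. ]
corner [ 630.3 -212.8   31.4] [ 630.7 -212.2   28. ] [ 628.4 -214.9   28. ]
corner [ 449.7 -209.2   26.6] [ 449.2 -208.2   28. ] [ 450.8 -209.    28. ]
corner [454.7   8.   26.8] [453.3  12.3  28. ] [456.2   5.9  28. ]
tray ts [ 5.42354e+02 -1.01871e+02 -2.20000e-02] 1.5457975699841653
tray t [ 5.42073e+02 -9.99180e+01 -2.00000e-02] 0.09728475494445374
tray s [ 5.42308e+02 -1.03297e+02 -2.30000e-02] 0.6557044914956057
[array([692.9, -77.1,  22. ]), array([ 504.3, -286.6,   22. ]), array([ 681.8, -292.2,   22. ]), array([ 665. , -290.7,   22. ])]
[array([698.2, -82.7,  22. ]), array([ 507.4, -292.4,   22. ]), array([ 681.2, -305.7,   22. ]), array([ 650. , -300.1,   22. ])]
ball [ 559.19790482 -352.31484005  100.48728003]
[[360.01761726 168.63354933]] 1.1
top lever_tip [[559.7, -354.5, 101.4]]
top lever_pivot [[663.2, -357.3, 124.4]]
top foot_tip [[671.8, -287.0, 14.4]]
scene lever_tip [[560.2, -356.9, 96.9]]
scene lever_pivot [[667.7, -359.8, 125.2]]
scene foot_tip [[670.2, -288.0, 11.8]]
```

```bash
python3 - <<'E'
from h import *
from scipy.optimize import least_squares
T=lambda x,y:((x+.5)/6-.5+255,(y+.5)/6-.5+140)
S=lambda x,y:((x+.5)/5-.5+120,(y+.5)/5-.5+160)
def W(p,l):
    c,s=np.cos(p[2]),np.sin(p[2]);l=np.atleast_2d(l).astype(float);return np.c_[p[0]+c*l[:,0]-s*l[:,1],p[1]+s*l[:,0]+c*l[:,1],l[:,2]]
tip=lambda q:[70-108*np.cos(q-.35),-170,125+108*np.sin(q-.35)]
def f(p):
    L=lambda *a:W(p,a)
    return np.r_[(proj("top",L([90,112,22],[-90,-110,22],tip(p[3])))-[T(195,143),T(483,432),T(605,342)]).ravel(),
      (proj("scene",L([90,112,22],[-90,-110,22],tip(p[3])))-[S(483,403),S(320,97),S(190,54)]).ravel(),
      (L([70,-170,125],[76,-96,10])-[[665.5,-358.5,125],[671,-287.5,10]])[:,:2].ravel()/4]
r=least_squares(f,[595,-188,0,0.]);print(r.x.round(3),r.fun.round(1))
print(W(r.x,[tip(r.x[3]),tip(0),tip(.35),tip(.9),[70,-170,125]]).round(1))
E
```

```text
[ 6.01709e+02 -1.85969e+02 -5.30000e-02  9.60000e-02] [ 0.5 -1.   1.1 -0.3  1.1  0.1  1.1  0.2  0.5 -0.2  0.5  0.3 -0.7 -0.2
  0.4  0.4]
[[ 558.1 -353.9   97.9]
 [ 561.2 -354.    88. ]
 [ 554.7 -353.7  125. ]
 [ 570.6 -354.5  181.5]
 [ 662.5 -359.5  125. ]]
```

>>> {"name": "send_rows", "arguments": {"series": "-0 0 -8 0.045 0.02 0 0.05; 0 0 -16 0.09 0.05 0 0.05; 0 0 -24 0.135 0.08 0 0.05; 0 0 -25 0.18 0.11 0 0.05; 0 0 -25 0.22 0.135 0 0.05; 0 0 -25 0.26 0.16 0 0.05; 0 0 -25 0.3 0.185 0 0.05; 0 0 -25 0.326 0.197 -0.03 0.05; 0 0 -25 0.326 0.197 -0.06 0.05; 0 0 -25 0.326 0.197 -0.06 0.05", "squeeze": 30}}

```text
clock: 2.4
tool_pos: [559.4, -353.3, 181.8]
tcp_rot: [-3.136, 0.052, 0.013]
force: [-0.4, 0.1, -1.0]
finger_gap: 0.589
gripper_force: 0.0
```

>>> {"name": "send_rows", "arguments": {"series": "0 0 -1 0 0 -0.04 0.05; 0 0 -1 -0.001 0 -0.075 0.05; 0 0 -1 -0.001 0 -0.085 0.05; 0 0 -1 -0.001 0 -0.085 0.05; 0 0 -1 -0.001 0 -0.085 0.05"}}

```text
clock: 2.9
tool_pos: [559.6, -356.5, 106.2]
tcp_rot: [3.139, -0.084, 0.004]
force: [0.4, -0.1, 1.1]
finger_gap: 0.59
gripper_force: 0.0
```

```bash
python3 - <<'E'
from h import *
print(get_state()["tool_pos"])
a=capture("scene")[130:230,90:230];b=capture("top")[130:230,310:450]
cv2.imwrite("pics/g1.png",np.vstack([cv2.resize(x,None,fx=4,fy=3,interpolation=cv2.INTER_CUBIC) for x in(a,b)]))
E
```

```text
[ 559.6212122  -356.46038245  106.20147649]
```

View pics/g1.png

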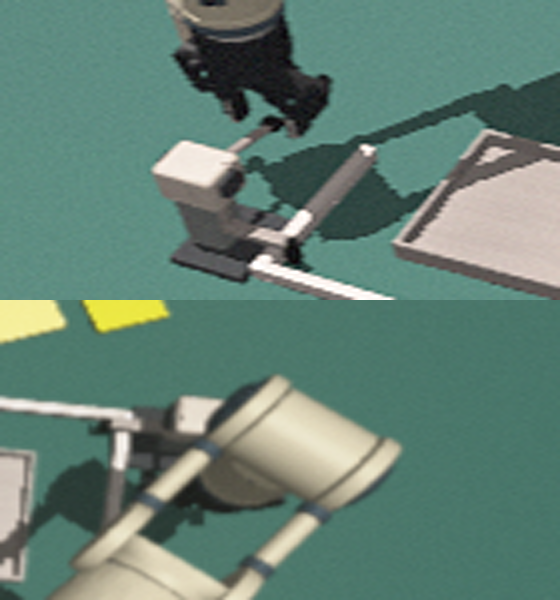

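The ball sits between the fingers (upper view, about (270,125)). I'll lower 10 mm and grip.

>>> {"name": "send_rows", "arguments": {"series": "0 0 0 -0.001 0.002 -0.009 0.05; 0 0 0 -0.001 0.002 -0.009 0.03; 0 0 0 -0.001 0.002 -0.009 0.01; 0 0 0 -0.001 0.002 -0.009 0.01; 0 0 0 -0.001 0.002 -0.009 0.01; 0 0 0 -0.001 0.002 -0.009 0.01; 0 0 0 -0.001 0.002 -0.009 0.01; 0 0 0 -0.001 0.002 -0.009 0.01", "squeeze": 30}}

```text
clock: 3.8
tool_pos: [557.9, -353.9, 94.3]
tcp_rot: [3.14, -0.084, -0.0]
force: [-1.5, -5.3, -0.9]
finger_gap: 0.209
gripper_force: 29.3
```

>>> {"name": "send_rows", "arguments": {"series": "0 0 0 -0.002 0 0.013 0.01; 0 0 0 -0.003 0 0.027 0.01; 0 0 0 -0.002 0 0.041 0.01; 0 0 0 0 0 0.054 0.01; 0 0 0 0.005 0 0.069 0.01; 0 0 0 0.009 0 0.077 0.01; 0 0 0 0.013 -0.001 0.085 0.01; 0 0 0 0.014 -0.001 0.088 0.01; 0 0 0 0.014 -0.001 0.088 0.01; 0 0 0 0.014 -0.001 0.088 0.01"}}

```text
clock: 4.8
tool_pos: [572.7, -354.7, 182.5]
tcp_rot: [3.14, -0.083, 0.003]
force: [1.7, -6.0, -2.0]
finger_gap: 0.21
gripper_force: 29.6
```

>>> {"name": "send_rows", "arguments": {"series": "0 0 0 0.001 0 0.003 0.01; 0 0 0 0.003 0 0.005 0.01; 0 0 0 0.003 0 0.007 0.01; 0 0 0 0.003 0 0.007 0.01"}}

```text
clock: 5.2
tool_pos: [574.5, -354.7, 186.1]
tcp_rot: [-3.139, 0.084, 0.005]
force: [1.8, -6.5, -10.3]
finger_gap: 0.206
gripper_force: 29.9
```

```bash
python3 - <<'E'
from h import *
a=capture("scene")[130:230,90:230]
cv2.imwrite("pics/g2.png",cv2.resize(a,None,fx=5,fy=5,interpolation=cv2.INTER_CUBIC))
for t in("lever_tip","foot_tip"): print(t,landmark_of(t,"scene"))
E
```

```text
lever_tip [{'location': [571.0, -351.8, 181.7], 'p': 0.47}]
foot_tip [{'location': [669.6, -286.2, 49.2], 'p': 0.62}]
```

View pics/g2.png

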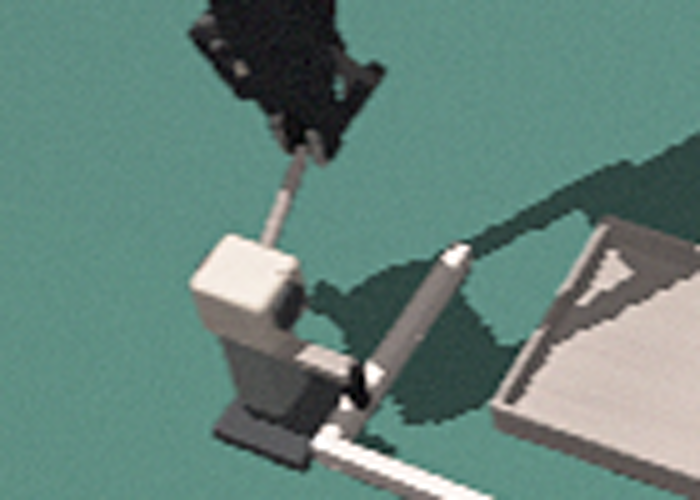

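Lever is at its upper stop (about −10 N) and the foot is up. I'll release it and go to the tray's near side.

>>> {"name": "send_rows", "arguments": {"series": "0 0 0 0 0 -0.003 0.04; 0 0 0 0 0 -0.003 0.05; 0 0 0 0 0 -0.003 0.05; 0 0 0 0 0 -0.003 0.05; 0 0 0 0 0 0.04 0.05; 0 0 0 -0.03 0.03 0.06 0.07; 0 0 0 -0.06 0.07 0.06 0.085; 0 0 0 -0.09 0.11 0.06 0.085; 0 0 0 -0.12 0.15 0.06 0.085; 0 0 0 -0.14 0.19 0.06 0.085; 0 0 0 -0.16 0.23 0.06 0.085; 0 0 0 -0.162 0.257 0.06 0.085"}}

```text
clock: 6.55
tool_pos: [411.5, -95.4, 250.7]
tcp_rot: [3.14, -0.082, 0.004]
force: [1.5, -0.1, 1.0]
finger_gap: 0.996
gripper_force: 0.0
```

>>> {"name": "send_rows", "arguments": {"series": "0 0 0 0 0 -0.05 0.085; 0 0 0 0 0 -0.1 0.085; 0 0 0 0 0 -0.15 0.085; 0 0 0 0 0 -0.2 0.085; 0 0 0 0 0 -0.21 0.085; 0 0 0 0 0 -0.21 0.085; 0 0 0 0 0 -0.21 0.085"}}

```text
clock: 7.25
tool_pos: [414.7, -97.9, 42.4]
tcp_rot: [3.139, -0.083, 0.006]
force: [0.4, 0.3, -0.1]
finger_gap: 0.995
gripper_force: 0.0
```

```bash
python3 - <<'E'
from h import *
a=capture("scene")[100:240,120:300]
cv2.imwrite("pics/g3.png",cv2.resize(a,None,fx=4,fy=4,interpolation=cv2.INTER_CUBIC))
for t in("lever_tip","foot_tip","tray"): print(t,landmark_of(t,"scene"))
s=get_state();print(s["tool_pos"],s["tcp_rot"],s["force"])
E
```

```text
lever_tip [{'location': [571.3, -355.9, 181.0], 'p': 0.57}]
foot_tip [{'location': [672.5, -290.1, 48.5], 'p': 0.7}]
tray [{'location': [541.7, -100.9, 1.5], 'p': 0.78}]
[414.63112133 -97.96154762  41.94448391] [ 3.13928415 -0.08323029  0.00669662] [0.12423007 0.16525951 0.24675152]
```

View pics/g3.png

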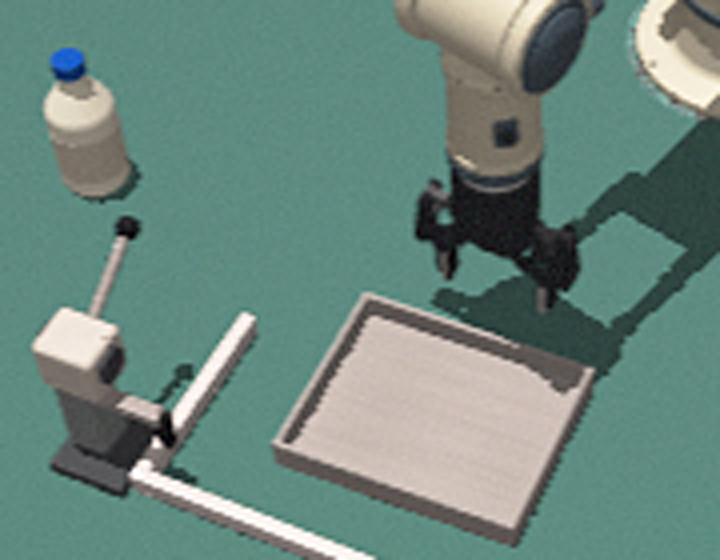

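The fingers hover behind the tray's near wall, and the lever stands raised. Descending 20 mm, then pushing.

>>> {"name": "send_rows", "arguments": {"series": "0 0 0 0 0 -0.012 0.085; 0 0 0 0 0 -0.022 0.085; 0 0 0 0 0 -0.022 0.085; 0 0 0 0 0 -0.022 0.085"}}

```text
clock: 7.85
tool_pos: [412.6, -97.3, 16.5]
tcp_rot: [-3.14, 0.083, 0.003]
force: [1.2, 0.1, 0.4]
finger_gap: 0.998
gripper_force: 0.0
```

>>> {"name": "send_rows", "arguments": {"series": "0 0 0 0.01 0 0 0.085; 0 0 0 0.02 -0.001 0 0.085; 0 0 0 0.025 -0.001 0 0.085; 0 0 0 0.03 -0.002 0 0.085; 0 0 0 0.035 -0.002 0 0.085; 0 0 0 0.04 -0.002 0 0.085; 0 0 0 0.045 -0.002 0 0.085; 0 0 0 0.05 -0.003 0 0.085; 0 0 0 0.05 -0.003 0 0.085"}}

```text
clock: 8.75
tool_pos: [464.0, -100.6, 17.3]
tcp_rot: [3.14, -0.083, 0.002]
force: [0.4, 0.0, -0.2]
finger_gap: 0.999
gripper_force: 0.0
```

```bash
python3 - <<'E'
from h import *
capture("scene")
for c in("scene","top"): print([ (d["location"],d["p"]) for d in landmark_of("tray",c)])
s=get_state();print(s["tool_pos"],s["force"])
E
```

```text
[([562.0, -105.5, 2.9], 0.85)]
[([544.4, -105.2, 1.1], 0.7)]
[ 463.43669384 -100.54740262   17.24415996] [-0.20850115  0.38980806 -0.03747547]
```

>>> {"name": "send_rows", "arguments": {"series": "0 0 0 0.006 0 0 0.085; 0 0 0 0.012 -0.001 0 0.085; 0 0 0 0.018 -0.001 0 0.085; 0 0 0 0.024 -0.001 0 0.085; 0 0 0 0.028 -0.0015 0 0.085; 0 0 0 0.031 -0.0015 0 0.085; 0 0 0 0.034 -0.002 0 0.085; 0 0 0 0.034 -0.002 0 0.085"}}

```text
clock: 9.7
tool_pos: [497.7, -102.5, 17.3]
tcp_rot: [3.14, -0.083, 0.002]
force: [-0.1, -0.1, -0.7]
finger_gap: 0.99
gripper_force: 0.0
```

>>> {"name": "send_rows", "arguments": {"series": "0 0 0 0.002 0 0 0.085; 0 0 0 0.004 0 0 0.085; 0 0 0 0.004 0 0 0.085"}}

```text
clock: 10.0
tool_pos: [501.4, -102.5, 17.3]
tcp_rot: [3.14, -0.083, 0.001]
force: [-0.9, -1.0, -0.2]
finger_gap: 0.994
gripper_force: 0.7
```

>>> {"name": "send_rows", "arguments": {"series": "0 0 0 0.002 0 0 0.085; 0 0 0 0.004 0 0 0.085; 0 0 0 0.004 0 0 0.085"}}

```text
clock: 10.3
tool_pos: [505.5, -102.5, 17.3]
tcp_rot: [3.14, -0.083, 0.001]
force: [-1.0, -0.5, -0.3]
finger_gap: 0.996
gripper_force: 0.6
```

>>> {"name": "send_rows", "arguments": {"series": "0 0 0 0.002 0 0 0.085; 0 0 0 0.003 0 0 0.085; 0 0 0 0.003 0 0 0.085"}}

```text
clock: 10.6
tool_pos: [506.5, -102.4, 17.3]
tcp_rot: [-3.14, 0.084, 0.007]
force: [-11.0, 1.3, 6.4]
finger_gap: 0.997
gripper_force: 5.7
```

>>> {"name": "send_rows", "arguments": {"series": "0 0 0 -0.015 0 0 0.085; 0 0 0 -0.02 0 0.04 0.085; 0 0 8 -0.02 0.01 0.08 0.085; 0 0 16 0 0.03 0.08 0.085; 0 0 24 0.02 0.05 0.08 0.085; 0 0 32 0.03 0.07 0.08 0.085; 0 0 40 0.05 0.09 0.08 0.085; 0 0 48 0.07 0.11 0.08 0.085; 0 0 56 0.09 0.13 0.08 0.085; 0 0 64 0.105 0.143 0.08 0.085; 0 0 72 0.105 0.148 0.08 0.085; 0 0 80 0.105 0.148 0.08 0.085"}}

```text
clock: 11.8
tool_pos: [614.1, 46.9, 97.1]
tcp_rot: [2.452, 1.964, 0.002]
force: [-0.4, 0.5, -0.3]
finger_gap: 0.994
gripper_force: 0.0
```

>>> {"name": "send_rows", "arguments": {"series": "0 0 8 0 0 0 0.085; 0 0 10 0 0 -0.03 0.085; 0 0 10 0 0 -0.06 0.085; 0 0 10 0 0 -0.08 0.085; 0 0 10 0 0 -0.08 0.085; 0 0 10 0 0 -0.08 0.085"}}

```text
clock: 12.4
tool_pos: [613.5, 45.7, 17.6]
tcp_rot: [2.279, 2.162, 0.001]
force: [-0.4, 0.5, 0.4]
finger_gap: 0.999
gripper_force: 0.0
```

```bash
python3 - <<'E'
from h import *
capture("scene");capture("top")
for c in("scene","top"): print([ (d["location"],d["p"]) for d in landmark_of("tray",c)])
s=get_state();print(s["tool_pos"],s["tcp_rot"],s["force"],s["joint_positions"][5])
E
```

```text
[([602.7, -108.3, 2.4], 0.85)]
[([602.5, -110.1, 2.0], 0.7)]
[614.37518646  45.59487721  19.38821555] [2.27779652 2.16023046 0.00415157] [-0.02592313  0.49373407  0.32331322] 0.07178658383837937
```

>>> {"name": "send_rows", "arguments": {"series": "0 0 0 -0.0005 -0.012 0 0.085; 0 0 0 -0.001 -0.024 0 0.085; 0 0 0 -0.002 -0.031 0 0.085; 0 0 0 -0.002 -0.038 0 0.085; 0 0 0 -0.0025 -0.045 0 0.085; 0 0 0 -0.003 -0.052 0 0.085; 0 0 0 -0.003 -0.059 0 0.085; 0 0 0 -0.0035 -0.066 0 0.085; 0 0 0 -0.004 -0.073 0 0.085; 0 0 0 -0.004 -0.08 0 0.085; 0 0 0 -0.0045 -0.087 0 0.085; 0 0 0 -0.0045 -0.087 0 0.085"}}

```text
clock: 13.8
tool_pos: [608.5, -42.4, 17.3]
tcp_rot: [2.28, 2.161, -0.001]
force: [-0.9, 0.3, -0.4]
finger_gap: 0.992
gripper_force: 0.3
```

```bash
python3 - <<'E'
from h import *
a=capture("scene")[130:270,90:270]
cv2.imwrite("pics/g4.png",cv2.resize(a,None,fx=4,fy=4,interpolation=cv2.INTER_CUBIC))
print([ (d["location"],d["p"]) for d in landmark_of("tray","scene")])
s=get_state();print(s["tool_pos"],s["tcp_rot"],s["force"],s["joint_positions"][5])
E
```

```text
[([569.5, -355.4, 180.3], 0.72), ([601.0, -161.0, 2.2], 0.57)]
[608.57629923 -42.17347721  17.11304419] [ 2.27918671e+00  2.16094400e+00 -1.16623659e-03] [-0.1479333  -0.50476222  0.09913628] -0.07094477484820104
```

View pics/g4.png

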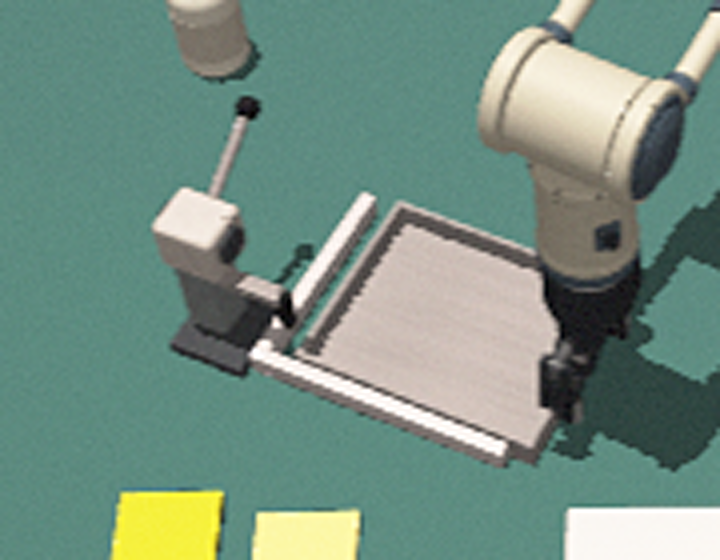

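The tray lies along the far fence with about 20 mm left to the right fence. Continuing gently.

>>> {"name": "send_rows", "arguments": {"series": "0 0 0 0 -0.006 0 0.085; 0 0 0 -0.0005 -0.012 0 0.085; 0 0 0 -0.001 -0.016 0 0.085; 0 0 0 -0.001 -0.018 0 0.085; 0 0 0 -0.001 -0.018 0 0.085"}}

```text
clock: 14.4
tool_pos: [607.5, -60.2, 17.1]
tcp_rot: [2.28, 2.161, -0.001]
force: [0.1, 1.2, 0.1]
finger_gap: 0.993
gripper_force: 0.3
```

>>> {"name": "send_rows", "arguments": {"series": "0 0 0 0 -0.002 0 0.085; 0 0 0 0 -0.004 0 0.085; 0 0 0 0 -0.004 0 0.085"}}

```text
clock: 14.7
tool_pos: [607.5, -63.8, 17.1]
tcp_rot: [2.28, 2.162, -0.001]
force: [-1.6, 0.7, -1.2]
finger_gap: 0.997
gripper_force: 0.7
```

>>> {"name": "send_rows", "arguments": {"series": "0 0 0 0 -0.002 0 0.085; 0 0 0 0 -0.003 0 0.085; 0 0 0 0 -0.003 0 0.085"}}

```text
clock: 15.0
tool_pos: [607.4, -65.4, 17.1]
tcp_rot: [-2.278, -2.161, -0.002]
force: [-0.5, 7.1, -0.1]
finger_gap: 0.995
gripper_force: 3.1
```

>>> {"name": "send_rows", "arguments": {"series": "0 0 0 0 -0.002 0 0.085; 0 0 0 0 -0.003 0 0.085; 0 0 0 0 -0.003 0 0.085"}}

```text
clock: 15.3
tool_pos: [607.5, -65.5, 17.2]
tcp_rot: [-2.275, -2.159, -0.007]
force: [-1.5, 16.0, 1.1]
finger_gap: 0.995
gripper_force: 7.8
```

>>> {"name": "send_rows", "arguments": {"series": "0 0 0 0 0.012 0 0.085; 0 0 0 0 0.015 0.03 0.085; 0 0 -8 -0.01 0.01 0.08 0.085; 0 0 -16 -0.03 -0.01 0.08 0.085; 0 0 -24 -0.05 -0.03 0.08 0.085; 0 0 -32 -0.07 -0.05 0.08 0.085; 0 0 -40 -0.09 -0.07 0.08 0.085; 0 0 -48 -0.11 -0.08 0.08 0.085; 0 0 -56 -0.125 -0.1 0.08 0.085; 0 0 -64 -0.13 -0.115 0.08 0.085; 0 0 -72 -0.13 -0.115 0.08 0.085; 0 0 -80 -0.13 -0.115 0.08 0.085"}}

```text
clock: 16.5
tool_pos: [477.5, -185.8, 97.8]
tcp_rot: [3.134, 0.179, 0.001]
force: [-0.2, 0.0, -1.1]
finger_gap: 0.997
gripper_force: 0.0
```

>>> {"name": "send_rows", "arguments": {"series": "0 0 -8 0 0 0 0.085; 0 0 -10 0 0 -0.03 0.085; 0 0 -10 0 0 -0.06 0.085; 0 0 -10 0 0 -0.08 0.085; 0 0 -10 0 0 -0.08 0.085; 0 0 -10 0.008 0 -0.08 0.085; 0 0 -10 0.014 0 -0.08 0.085; 0 0 -10 0.018 0 -0.08 0.085; 0 0 -10 0.02 0 -0.08 0.085; 0 0 -10 0.02 0 -0.08 0.085"}}

```text
clock: 17.5
tool_pos: [498.2, -184.6, 17.9]
tcp_rot: [3.14, -0.083, 0.001]
force: [-0.3, -0.2, 0.3]
finger_gap: 0.995
gripper_force: 0.0
```

>>> {"name": "send_rows", "arguments": {"series": "0 0 0 0.002 0 0 0.085; 0 0 0 0.004 0 0 0.085; 0 0 0 0.006 0 0 0.085; 0 0 0 0.006 0 0 0.085"}}

```text
clock: 17.9
tool_pos: [502.1, -184.5, 17.2]
tcp_rot: [-3.14, 0.084, 0.007]
force: [-7.6, 1.4, 4.5]
finger_gap: 0.996
gripper_force: 4.0
```

>>> {"name": "send_rows", "arguments": {"series": "0 0 0 0.001 0 0 0.085; 0 0 0 0.001 0 0 0.085"}}

```text
clock: 18.1
tool_pos: [502.1, -184.5, 17.2]
tcp_rot: [-3.14, 0.085, 0.01]
force: [-12.9, 2.0, 8.1]
finger_gap: 0.999
gripper_force: 6.3
```

>>> {"name": "send_rows", "arguments": {"series": "0 0 0 -0.015 0 0 0.085; 0 0 0 -0.02 0 0.045 0.085; 0 0 0 -0.02 0 0.095 0.07; 0 0 0 -0.02 0 0.145 0.05; 0 0 0 -0.02 -0.02 0.19 0.05; 0 0 0 0.0 -0.05 0.225 0.05; 0 0 0 0.03 -0.09 0.228 0.05; 0 0 0 0.05 -0.13 0.228 0.05; 0 0 0 0.067 -0.16 0.228 0.05; 0 0 0 0.069 -0.17 0.228 0.05; 0 0 0 0.069 -0.17 0.228 0.05"}}

```text
clock: 19.2
tool_pos: [573.4, -355.6, 243.8]
tcp_rot: [-3.139, 0.086, 0.003]
force: [0.5, -0.0, -0.5]
finger_gap: 0.584
gripper_force: 0.0
```

```bash
python3 - <<'E'
from h import *
a=capture("scene")[130:270,90:270]
cv2.imwrite("pics/g5.png",cv2.resize(a,None,fx=4,fy=4,interpolation=cv2.INTER_CUBIC))
for t in ("tray","lever_tip","foot_tip"):print([ (d["location"],d["p"]) for d in landmark_of(t,"scene")])
s=get_state();print(s["tool_pos"],s["tcp_rot"],s["force"],s["joint_positions"][5])
E
```

```text
[([599.9, -182.5, 4.5], 0.88)]
[([570.5, -354.5, 180.9], 0.52)]
[([670.4, -286.9, 47.1], 0.53)]
[ 573.43934087 -353.20566408  246.32687616] [ 3.14024371e+00 -8.15404038e-02  1.53326980e-03] [0.14356057 1.15319365 0.35358671] 1.0200938941640532
```

View pics/g5.png

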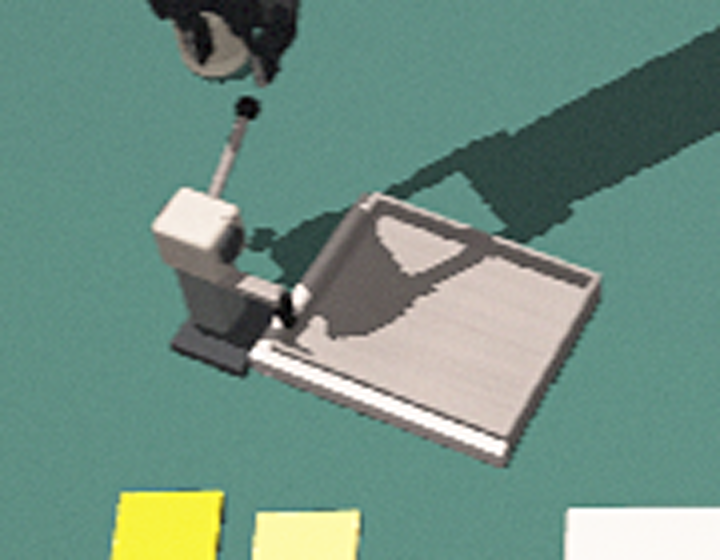

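The tray is flush at both fences with the foot above its corner. Next I grip the ball and lower the lever.

>>> {"name": "send_rows", "arguments": {"series": "0 0 0 -0.002 0 -0.03 0.05; 0 0 0 -0.002 0 -0.055 0.05; 0 0 0 -0.002 0 -0.065 0.05; 0 0 0 -0.002 0 -0.065 0.03; 0 0 0 -0.002 0 -0.065 0.01; 0 0 0 -0.002 0 -0.065 0.01; 0 0 0 -0.002 0 -0.065 0.01; 0 0 0 -0.002 0 -0.065 0.01; 0 0 0 -0.002 0 -0.065 0.01; 0 0 0 -0.002 0 -0.065 0.01", "squeeze": 30}}

```text
clock: 20.4
tool_pos: [571.3, -354.8, 181.3]
tcp_rot: [3.14, -0.084, 0.0]
force: [-4.2, -0.5, 3.6]
finger_gap: 0.211
gripper_force: 29.2
```

>>> {"name": "send_rows", "arguments": {"series": "0 0 0 -0.0075 0 -0.0145 0.01; 0 0 0 -0.0125 0 -0.03 0.01; 0 0 0 -0.015 0 -0.043 0.01; 0 0 0 -0.016 0 -0.0565 0.01; 0 0 0 -0.015 0 -0.07 0.01; 0 0 0 -0.0125 0 -0.083 0.01; 0 0 0 -0.0095 0 -0.0935 0.01; 0 0 0 -0.0085 0 -0.097 0.01; 0 0 0 -0.0085 0 -0.097 0.01; 0 0 0 -0.0085 0 -0.097 0.01"}}

```text
clock: 21.4
tool_pos: [562.8, -354.5, 83.9]
tcp_rot: [3.14, -0.083, -0.002]
force: [-6.0, 3.6, 8.7]
finger_gap: 0.207
gripper_force: 31.7
```

>>> {"name": "send_rows", "arguments": {"series": "0 0 0 0.001 0 -0.002 0.01; 0 0 0 0.001 0 -0.004 0.01; 0 0 0 0.001 0 -0.004 0.01"}}

```text
clock: 21.7
tool_pos: [563.1, -354.6, 83.4]
tcp_rot: [3.14, -0.084, -0.003]
force: [-15.4, 7.9, 21.7]
finger_gap: 0.21
gripper_force: 32.5
```

```bash
python3 - <<'E'
from h import *
a=capture("scene")
for t in ("tray","lever_tip","foot_tip"):print([ (d["location"],d["p"]) for d in landmark_of(t,"scene")])
E
```

```text
[([599.0, -183.3, 3.3], 0.71), ([394.2, -512.9, -0.9], 0.54)]
[([558.7, -353.6, 84.1], 0.48)]
[([673.0, -288.8, 10.0], 0.71)]
```

The lever is at its lower stop and the foot is at 10 mm inside the tray. Releasing and retreating.

>>> {"name": "send_rows", "arguments": {"series": "0 0 0 -0.001 0 0.004 0.03; 0 0 0 -0.001 0 0.004 0.05; 0 0 0 -0.001 0 0.004 0.05; 0 0 0 -0.001 0 0.004 0.05; 0 0 0 -0.001 0 0.05 0.05; 0 0 0 -0.001 0 0.1 0.05; 0 0 0 -0.001 0 0.15 0.07; 0 0 0 -0.03 0.02 0.17 0.085; 0 0 0 -0.06 0.06 0.17 0.085; 0 0 0 -0.08 0.11 0.17 0.085; 0 0 0 -0.1 0.16 0.17 0.085"}}

```text
clock: 23.0
tool_pos: [466.0, -200.5, 248.8]
tcp_rot: [-3.14, 0.085, -0.0]
force: [0.2, 0.4, 1.2]
finger_gap: 0.992
gripper_force: 0.0
```

```bash
python3 - <<'E'
from h import *
i=capture("scene");j=capture("top")
for t in ("tray","lever_tip","foot_tip","stand"):
  for c in("scene","top"): print(t,c,[ (np.round(d["location"],1),round(d["p"],2)) for d in landmark_of(t,c)])
M={}
for c in("scene","top"):
  M[c]=[]
  for d in regions_of("roll0",c):
    v,u=np.nonzero(d["pixels"]);M[c].append((u.mean(),v.mean()));
    print(c,d["p"],len(u),u.mean(),v.mean(),ray(c,M[c][-1],29).round(1))
a=i[205:275,300:380];b=j[165:225,165:230]
cv2.imwrite("pics/r.png",np.hstack([cv2.resize(x,(390,390),interpolation=cv2.INTER_CUBIC) for x in(a,b)]))
a=i[150:250,110:260]
cv2.imwrite("pics/t.png",cv2.resize(a,None,fx=5,fy=5,interpolation=cv2.INTER_CUBIC))
s=get_state();print(s["tool_pos"],s["force"])
E
```

```text
tray scene [(array([ 6.011e+02, -1.849e+02,  4.000e-01]), 0.79), (array([ 561.3, -353.4,   87.9]), 0.74), (array([531.7, 286.7,   4.6]), 0.7)]
tray top [(array([ 598. , -186. ,   -1.1]), 0.68), (array([ 670. , -285.9,   11.2]), 0.67)]
lever_tip scene [(array([ 560.5, -357.5,   86.8]), 0.46)]
lever_tip top []
foot_tip scene [(array([ 670.5, -288.5,   13. ]), 0.57), (array([582.4, 326. ,  28.2]), 0.2)]
foot_tip top [(array([ 672.2, -285.5,   14.7]), 0.39)]
stand scene [(array([ 5.330e+02,  2.878e+02, -3.000e-01]), 0.65)]
stand top [(array([533.3, 285.4,  -1.4]), 0.59)]
scene 0.89 286 346.8076923076923 251.0034965034965 [588.6 322.9  29. ]
scene 0.79 376 388.7154255319149 253.47340425531914 [549.2 449.5  29. ]
scene 0.63 274 358.7043795620438 229.06204379562044 [493.6 337.8  29. ]
scene 0.63 365 325.3150684931507 282.50958904109586 [720.3 290.6  29. ]
scene 0.42 60 154.05 175.08333333333334 [ 534.1 -394.2   29. ]
scene 0.15 1379 250.85569253081943 272.9804205946338 [772.   66.9  29. ]
top 0.71 200 156.71 187.88 [542.9 455.5  29. ]
top 0.67 189 181.65079365079364 201.67195767195767 [493.6 345.3  29. ]
top 0.55 179 199.268156424581 151.07262569832403 [715.3 297.7  29. ]
top 0.44 188 187.6595744680851 179.25531914893617 [589.6 332.   29. ]
[ 467.16029256 -202.30652918  248.92875141] [ 0.36657195 -0.33266039  0.19462697]
```

View pics/r.png

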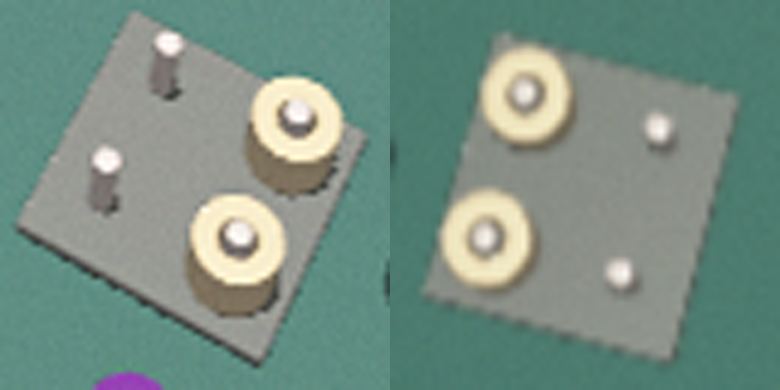

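View pics/t.png

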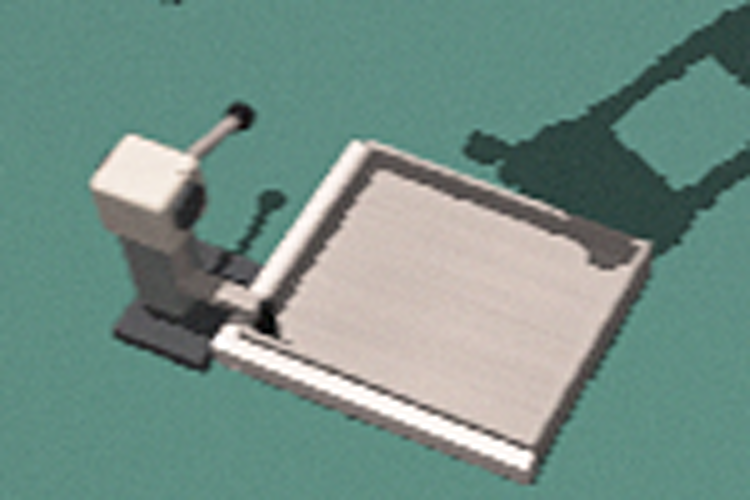

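The tray is flush and locked. In the crops, the roll tops are at (297,119) and (238,241) on the left, (488,239) and (527,95) on the right; I'll triangulate these.

```bash
python3 - <<'E'
from h import *
S=lambda x,y:((x+.5)/4.875-.5+300,(y+.5)/5.571-.5+205)
T=lambda x,y:((x+.5-390)/6-.5+165,(y+.5)/6.5-.5+165)
for n,a,b in(("A",S(297,119),T(488,239)),("B",S(238,241),T(527,95)),("postA",S(298,110),T(488,237)),("postB",S(239,232),T(527,92)),("p3",S(169,42),T(620,273)),("p4",S(106,159),T(659,130))):
    print(n,tri([("scene",a),("top",b)]).round(1),ray("scene",a,48 if len(n)<2 else 56).round(1),ray("top",b,48 if len(n)<2 else 56).round(1))
E
```

```text
A [492.4 341.7  48.1] [492.9 340.4  48. ] [491.9 344.2  48. ]
B [586.5 326.4  47.3] [587.5 324.9  48. ] [585.7 329.   48. ]
postA [492.3 340.5  56.7] [492.2 339.4  56. ] [492.  342.6  56. ]
postB [586.4 325.3  56.3] [586.7 324.1  56. ] [586.  327.6  56. ]
p3 [477.2 248.1  57.5] [476.7 246.3  56. ] [476.6 251.5  56. ]
p4 [569.8 231.9  55.3] [570.9 230.1  56. ] [568.8 235.1  56. ]
```

>>> {"name": "send_rows", "arguments": {"series": "0 0 -3 0.002 0.05 0 0.085; 0 0 -6 0.004 0.1 0 0.085; 0 0 -6 0.007 0.15 0 0.085; 0 0 -6 0.01 0.2 0 0.085; 0 0 -6 0.012 0.25 0 0.085; 0 0 -6 0.014 0.3 0 0.085; 0 0 -6 0.017 0.35 0 0.085; 0 0 -6 0.02 0.4 0 0.085; 0 0 -6 0.022 0.45 0 0.085; 0 0 -6 0.024 0.5 -0.02 0.085; 0 0 -6 0.026 0.543 -0.06 0.085; 0 0 -6 0.026 0.543 -0.09 0.085"}}

```text
clock: 24.8
tool_pos: [493.1, 345.4, 158.9]
tcp_rot: [-3.13, 0.242, -0.003]
force: [0.3, -0.5, -1.0]
finger_gap: 1.001
gripper_force: 0.0
```

>>> {"name": "send_rows", "arguments": {"series": "0 0 0 0 0 0 0.085; 0 0 0 0 0 -0.01 0.085; 0 0 0 0 0 -0.01 0.085"}}

```text
clock: 25.1
tool_pos: [493.6, 340.5, 150.2]
tcp_rot: [-3.131, 0.249, -0.002]
force: [-0.2, 0.1, -0.8]
finger_gap: 0.994
gripper_force: 0.0
```

>>> {"name": "send_rows", "arguments": {"series": "0 0 0 -0.001 0.001 -0.045 0.085; 0 0 0 -0.001 0.001 -0.085 0.085; 0 0 0 -0.001 0.001 -0.105 0.085; 0 0 0 -0.001 0.001 -0.117 0.085; 0 0 0 -0.001 0.001 -0.117 0.085; 0 0 0 -0.001 0.001 -0.117 0.07; 0 0 0 -0.001 0.001 -0.117 0.05; 0 0 0 -0.001 0.001 -0.117 0.05; 0 0 0 -0.001 0.001 -0.117 0.05; 0 0 0 -0.001 0.001 -0.117 0.05", "squeeze": 40}}

```text
clock: 26.1
tool_pos: [493.6, 343.1, 35.6]
tcp_rot: [-3.129, 0.247, -0.007]
force: [-0.7, -0.1, 6.1]
finger_gap: 0.699
gripper_force: 43.6
```

>>> {"name": "send_rows", "arguments": {"series": "0 0 0 0 0 0.01 0.05; 0 0 0 0 0 0.025 0.05; 0 0 0 0 0 0.045 0.05; 0 0 0 0 0 0.07 0.05; 0 0 0 0 0 0.1 0.05; 0 0 0 0 0 0.12 0.05; 0 0 0 0 0 0.12 0.05"}}

```text
clock: 26.8
tool_pos: [493.5, 343.4, 158.0]
tcp_rot: [-3.127, 0.247, -0.011]
force: [-0.1, -0.2, -1.2]
finger_gap: 0.693
gripper_force: 43.4
```

>>> {"name": "send_rows", "arguments": {"series": "0 0 8 0.008 -0.04 0.01 0.05; 0 0 16 0.016 -0.08 0.01 0.05; 0 0 24 0.024 -0.12 0.01 0.05; 0 0 32 0.032 -0.16 0.01 0.05; 0 0 40 0.04 -0.2 0.01 0.05; 0 0 48 0.05 -0.24 0.01 0.05; 0 0 56 0.06 -0.28 0.01 0.05; 0 0 64 0.07 -0.32 0.01 0.05; 0 0 72 0.08 -0.36 0.01 0.05; 0 0 80 0.09 -0.4 0.01 0.05; 0 0 88 0.1 -0.44 0.01 0.05; 0 0 96 0.1 -0.478 0.01 0.05"}}

```text
clock: 28.0
tool_pos: [592.0, -137.3, 160.8]
tcp_rot: [-2.272, -2.167, 0.001]
force: [-0.7, 0.1, -1.6]
finger_gap: 0.693
gripper_force: 43.5
```

>>> {"name": "send_rows", "arguments": {"series": "0 0 0 0 0 -0.03 0.05; 0 0 0 0 0 -0.06 0.05; 0 0 0 0 0 -0.08 0.05; 0 0 0 0 0 -0.09 0.05; 0 0 0 0 0 -0.09 0.05"}}

```text
clock: 28.5
tool_pos: [590.7, -135.2, 69.7]
tcp_rot: [-2.277, -2.159, 0.004]
force: [0.5, -1.1, -1.5]
finger_gap: 0.698
gripper_force: 43.5
```

```bash
python3 - <<'E'
from h import *
i=capture("scene")
for t in ("tray","lever_tip","foot_tip","roll0"):
  for c in("scene",): print(t,c,[ (np.round(d["location"],1),round(d["p"],2)) for d in landmark_of(t,c)])
a=i[130:260,110:290]
cv2.imwrite("pics/u.png",cv2.resize(a,None,fx=4,fy=4,interpolation=cv2.INTER_CUBIC))
s=get_state();print(s["tool_pos"],s["force"],s["tcp_rot"],s["finger_gap"])
E
```

```text
tray scene [(array([ 602.9, -185.2,    3.2]), 0.72)]
lever_tip scene [(array([ 560.2, -356.3,   88.7]), 0.41), (array([583. , 328.6,  28.5]), 0.23)]
foot_tip scene [(array([ 670.7, -287.9,   10.5]), 0.57)]
roll0 scene [(array([585.1, 328.3,  26.7]), 0.83), (array([711.3, 295.3,  22.2]), 0.76), (array([542.3, 450.5,  18.4]), 0.74), (array([ 589.2, -134.1,   63.2]), 0.55), (array([7.766e+02, 7.320e+01, 6.000e-01]), 0.46)]
[ 592.83997897 -135.7139119    74.12515498] [ 0.57039502  0.09529059 -0.22320259] [2.27747726 2.16040457 0.00228289] 0.6942055300381806
```

View pics/u.png

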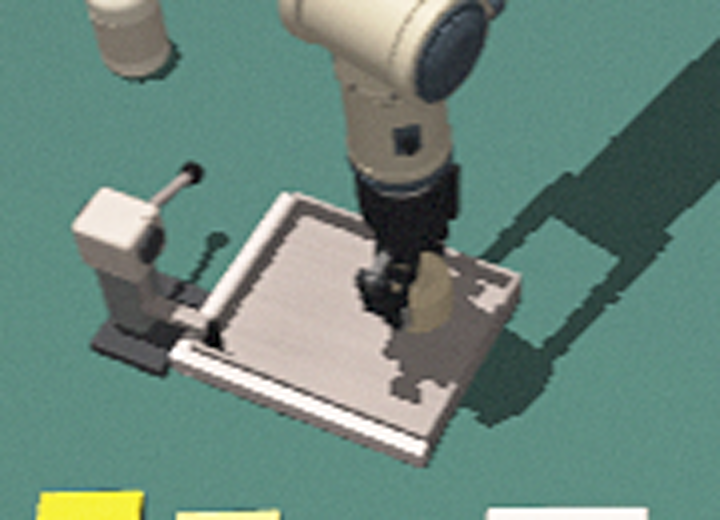

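The roll is held upright over the tray. Lowering until it touches.

>>> {"name": "send_rows", "arguments": {"series": "0 0 0 0.002 0 -0.015 0.05; 0 0 0 0.002 0 -0.028 0.05; 0 0 0 0.002 0 -0.036 0.05; 0 0 0 0.002 0 -0.036 0.05; 0 0 0 0.002 0 -0.036 0.05"}}

```text
clock: 29.25
tool_pos: [593.7, -135.5, 35.6]
tcp_rot: [-2.279, -2.161, 0.001]
force: [-0.4, 0.0, -0.9]
finger_gap: 0.693
gripper_force: 43.5
```

>>> {"name": "send_rows", "arguments": {"series": "0 0 0 0 0 -0.002 0.05; 0 0 0 0 0 -0.004 0.05; 0 0 0 0 0 -0.004 0.05"}}

```text
clock: 29.55
tool_pos: [593.9, -135.7, 32.3]
tcp_rot: [2.28, 2.162, 0.0]
force: [0.1, -0.2, -0.9]
finger_gap: 0.693
gripper_force: 43.5
```

>>> {"name": "send_rows", "arguments": {"series": "0 0 0 0 0 -0.001 0.05; 0 0 0 0 0 -0.002 0.05; 0 0 0 0 0 -0.002 0.05"}}

```text
clock: 29.85
tool_pos: [594.1, -135.7, 30.7]
tcp_rot: [2.279, 2.161, 0.0]
force: [-0.3, 0.9, 3.0]
finger_gap: 0.694
gripper_force: 43.6
```

>>> {"name": "send_rows", "arguments": {"series": "0 0 0 0 0 -0.001 0.05; 0 0 0 0 0 -0.002 0.05; 0 0 0 0 0 -0.002 0.05"}}

```text
clock: 30.15
tool_pos: [594.1, -135.7, 30.6]
tcp_rot: [2.279, 2.161, 0.0]
force: [-4.8, 1.4, 10.5]
finger_gap: 0.698
gripper_force: 44.4
```

>>> {"name": "send_rows", "arguments": {"series": "0 0 0 0 0 0.002 0.06; 0 0 0 0 0 0.002 0.075; 0 0 0 0 0 0.002 0.075; 0 0 0 0 0 0.002 0.075; 0 0 0 0 0 0.03 0.075; 0 0 0 0 0 0.07 0.075; 0 0 0 0 0 0.12 0.085; 0 0 -8 0 0.04 0.13 0.085; 0 0 -16 0 0.09 0.13 0.085; 0 0 -24 0 0.14 0.13 0.085; 0 0 -32 0 0.19 0.13 0.085; 0 0 -40 -0.002 0.24 0.13 0.085"}}

```text
clock: 31.35
tool_pos: [592.0, 101.4, 158.1]
tcp_rot: [2.882, 1.25, 0.0]
force: [0.9, 0.6, -0.3]
finger_gap: 0.997
gripper_force: 0.0
```

>>> {"name": "send_rows", "arguments": {"series": "0 0 -8 0 0.05 0 0.085; 0 0 -16 0 0.1 0 0.085; 0 0 -24 -0.002 0.15 0 0.085; 0 0 -32 -0.004 0.2 0 0.085; 0 0 -40 -0.006 0.222 0 0.085; 0 0 -48 -0.006 0.222 0 0.085; 0 0 -56 -0.006 0.222 0 0.085; 0 0 -56 -0.006 0.222 -0.01 0.085; 0 0 -56 -0.006 0.222 -0.01 0.085"}}

```text
clock: 32.25
tool_pos: [585.6, 321.2, 145.8]
tcp_rot: [3.131, -0.234, -0.004]
force: [-0.2, -0.4, -0.2]
finger_gap: 0.993
gripper_force: 0.0
```

```bash
python3 - <<'E'
from h import *
i=capture("scene");j=capture("top")
for t in ("tray","foot_tip","roll0"):
  for c in("scene","top"): print(t,c,[ (np.round(d["location"],1),round(d["p"],2)) for d in landmark_of(t,c)])
s=get_state();print(s["tool_pos"],s["force"],s["tcp_rot"],s["finger_gap"],s["clock"])
E
```

```text
tray scene [(array([ 6.021e+02, -1.808e+02,  4.000e-01]), 0.68), (array([ 562.8, -356.1,   86.1]), 0.37), (array([ 673.7, -288.5,    8.8]), 0.3)]
tray top [(array([ 603.1, -187.1,    1.7]), 0.71)]
foot_tip scene [(array([ 669.7, -290.5,    8.8]), 0.69)]
foot_tip top [(array([ 4.270e+02,  5.577e+02, -5.000e-01]), 0.71), (array([ 672.3, -284.5,   11.6]), 0.57)]
roll0 scene [(array([582.7, 326.3,  24.4]), 0.7), (array([714.9, 294.1,  20.9]), 0.68), (array([543.2, 452.6,  19.7]), 0.56), (array([ 592.9, -130.3,   26.3]), 0.55)]
roll0 top [(array([588.3, 325.9,  23.5]), 0.66), (array([545.7, 452.4,  22.8]), 0.62), (array([717.5, 292.1,  17.1]), 0.59), (array([ 594.3, -136.3,   27.5]), 0.48)]
[586.38080751 321.41550545 148.60268734] [ 0.46644307 -0.53033811 -0.67828058] [-3.13219710e+00  2.39311667e-01 -7.18976506e-04] 0.9918865929361411 32.65
```

>>> {"name": "send_rows", "arguments": {"series": "0 0 0 0 0.004 -0.03 0.085; 0 0 0 0 0.004 -0.07 0.085; 0 0 0 0 0.004 -0.1 0.085; 0 0 0 0 0.004 -0.113 0.085; 0 0 0 0 0.004 -0.113 0.085; 0 0 0 0 0.004 -0.113 0.07; 0 0 0 0 0.004 -0.113 0.05; 0 0 0 0 0.004 -0.113 0.05; 0 0 0 0 0.004 -0.113 0.05; 0 0 0 0 0.004 -0.113 0.05", "squeeze": 40}}

```text
clock: 33.65
tool_pos: [587.8, 326.3, 38.7]
tcp_rot: [-3.13, 0.24, -0.008]
force: [0.6, -0.3, 6.5]
finger_gap: 0.699
gripper_force: 43.6
```

>>> {"name": "send_rows", "arguments": {"series": "0 0 0 0 0 0.01 0.05; 0 0 0 0 0 0.025 0.05; 0 0 0 0 0 0.045 0.05; 0 0 0 0 0 0.07 0.05; 0 0 0 0 0 0.1 0.05; 0 0 0 0 0 0.12 0.05; 0 0 0 0 0 0.12 0.05"}}

```text
clock: 34.35
tool_pos: [587.8, 326.3, 161.4]
tcp_rot: [-3.128, 0.239, -0.012]
force: [0.3, 1.1, -0.2]
finger_gap: 0.696
gripper_force: 43.4
```

>>> {"name": "send_rows", "arguments": {"series": "0 0 8 0 -0.045 0.01 0.05; 0 0 16 0 -0.09 0.01 0.05; 0 0 24 0 -0.135 0.01 0.05; 0 0 32 0 -0.18 0.01 0.05; 0 0 40 0 -0.225 0.01 0.05; 0 0 48 0 -0.27 0.01 0.05; 0 0 56 0 -0.315 0.01 0.05; 0 0 64 0 -0.36 0.01 0.05; 0 0 72 0.002 -0.405 0.01 0.05; 0 0 80 0.002 -0.45 0.01 0.05; 0 0 88 0.002 -0.495 0.01 0.05; 0 0 96 0.002 -0.54 0.01 0.05"}}

```text
clock: 35.55
tool_pos: [587.5, -216.1, 164.1]
tcp_rot: [-2.267, -2.173, 0.001]
force: [1.1, 0.1, -0.1]
finger_gap: 0.697
gripper_force: 43.5
```

>>> {"name": "send_rows", "arguments": {"series": "0 0 0 0 0 0 0.05; 0 0 0 0 0 -0.03 0.05; 0 0 0 0 0 -0.06 0.05; 0 0 0 0 0 -0.085 0.05; 0 0 0 0 0 -0.085 0.05"}}

```text
clock: 36.05
tool_pos: [585.3, -212.7, 74.2]
tcp_rot: [-2.268, -2.16, 0.006]
force: [-0.1, 0.1, -1.1]
finger_gap: 0.694
gripper_force: 43.5
```

```bash
python3 - <<'E'
from h import *
i=capture("scene")
for t in ("roll0","tray"): print(t,[ (np.round(d["location"],1),round(d["p"],2)) for d in landmark_of(t,"scene")])
s=get_state();print(s["tool_pos"],s["tcp_rot"],s["finger_gap"],s["clock"])
E
```

```text
roll0 [(array([541.6, 452.2,  20.1]), 0.91), (array([714.3, 294.6,  19.8]), 0.63), (array([ 590.9, -130.4,   21.9]), 0.55), (array([ 584.7, -212.5,   62.3]), 0.51)]
tray [(array([ 599.8, -182.5,    0.7]), 0.84)]
[ 588.6429184  -214.24500193   81.46651577] [2.27355215e+00 2.16661377e+00 8.05406670e-04] 0.6946822640352432 36.2
```

>>> {"name": "send_rows", "arguments": {"series": "0 0 0 0.001 0 -0.015 0.05; 0 0 0 0.001 0 -0.03 0.05; 0 0 0 0.001 0 -0.038 0.05; 0 0 0 0.001 0 -0.04 0.05; 0 0 0 0.001 0 -0.04 0.05"}}

```text
clock: 36.7
tool_pos: [588.8, -214.3, 39.4]
tcp_rot: [-2.273, -2.166, 0.001]
force: [-0.9, -0.2, 0.4]
finger_gap: 0.697
gripper_force: 43.5
```

>>> {"name": "send_rows", "arguments": {"series": "0 0 0 0 0 -0.001 0.05; 0 0 0 0 0 -0.002 0.05; 0 0 0 0 0 -0.002 0.05"}}

```text
clock: 37.0
tool_pos: [589.4, -214.5, 38.7]
tcp_rot: [2.274, 2.167, 0.0]
force: [-0.9, -0.3, -1.6]
finger_gap: 0.695
gripper_force: 43.5
```

>>> {"name": "send_rows", "arguments": {"series": "0 0 0 0 0 -0.002 0.05; 0 0 0 0 0 -0.004 0.05; 0 0 0 0 0 -0.004 0.05"}}

```text
clock: 37.3
tool_pos: [589.1, -214.5, 34.0]
tcp_rot: [-2.274, -2.167, 0.0]
force: [0.8, -0.3, -0.3]
finger_gap: 0.696
gripper_force: 43.5
```

>>> {"name": "send_rows", "arguments": {"series": "0 0 0 0 0 -0.001 0.05; 0 0 0 0 0 -0.002 0.05; 0 0 0 0 0 -0.002 0.05"}}

```text
clock: 37.6
tool_pos: [589.2, -214.5, 33.8]
tcp_rot: [2.274, 2.167, -0.0]
force: [-3.3, 0.9, 6.1]
finger_gap: 0.694
gripper_force: 44.1
```

Touched down. Releasing, rising and retreating.

>>> {"name": "send_rows", "arguments": {"series": "0 0 0 0 0 0.001 0.06; 0 0 0 0 0 0.001 0.075; 0 0 0 0 0 0.001 0.075; 0 0 0 0 0 0.001 0.075; 0 0 0 0 0 0.03 0.075; 0 0 0 0 0 0.07 0.075; 0 0 0 0 0 0.12 0.075; 0 0 0 -0.03 0.02 0.16 0.075; 0 0 0 -0.07 0.04 0.2 0.075; 0 0 0 -0.11 0.06 0.2 0.075; 0 0 0 -0.15 0.09 0.2 0.075; 0 0 0 -0.18 0.13 0.2 0.075"}}

```text
clock: 38.8
tool_pos: [410.9, -88.5, 232.9]
tcp_rot: [2.275, 2.164, 0.001]
force: [0.4, 1.3, -0.1]
finger_gap: 0.877
gripper_force: 0.0
```

```bash
python3 - <<'E'
from h import *
i=capture("scene");j=capture("top")
for t in ("tray","lever_tip","foot_tip","roll0","tip_box","tube_rack","bottle"): print(t,[ (np.round(d["location"],1),round(d["p"],2)) for d in landmark_of(t,"scene")][:5])
a=i[140:300,110:350]
cv2.imwrite("pics/f.png",cv2.resize(a,None,fx=3.3,fy=3.3,interpolation=cv2.INTER_CUBIC))
E
```

```text
tray [(array([ 601.9, -182.8,    3.7]), 0.68)]
lever_tip [(array([ 561.9, -355. ,   87.6]), 0.5)]
foot_tip [(array([ 672.5, -289.2,    7.9]), 0.45)]
roll0 [(array([ 590.8, -133.4,   21.5]), 0.8), (array([ 585.3, -214.7,   24.9]), 0.75), (array([717.9, 295.1,  21.3]), 0.7), (array([540.8, 450.8,  20.7]), 0.68)]
tip_box [(array([ 7.758e+02,  7.030e+01, -4.000e-01]), 0.59)]
tube_rack [(array([423.1, 561.7,   3. ]), 0.88)]
bottle [(array([ 390. , -514.2,   -2.4]), 0.62)]
```

View pics/f.png

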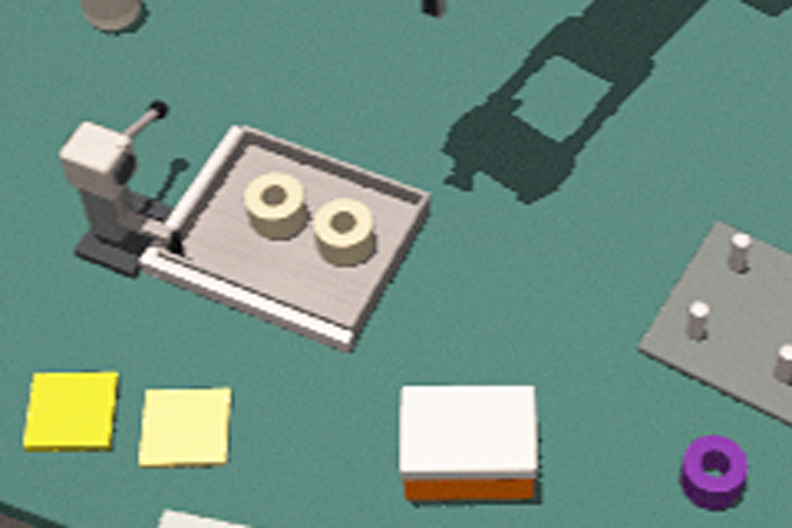

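Both rolls lie flat in the flush, locked tray at (275,205) and (345,232), and the posts are empty.

```bash
python3 -c "
from workcell import *
print(close_job())"
```

```text
the job is handed in; nothing more can be done
None
```

The job is handed in: the tray is flush in the corner and locked by the fully lowered lever, both cream rolls lie flat side by side on its floor, and nothing else on the bench was moved.

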